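# Retain the ion source's ceramic ring with a push-on clip

### The job

Fit the orange-tabbed spring clip on the ion source stand: press the sprung white ceramic ring down gently with the clip, slide the clip sideways under the steel head into the groove of the stem until it snaps fully home around the neck, then let go. Never force anything: the ceramic cracks under a hard push, so keep every push below 30 N. Leave the other things on the bench where they are.

Things in the scene. Friction and masses are not known exactly. Their poses are not given: they have to be found in the camera images.
- clip_tab (a point): Centre of the orange grip tab of the loose spring clip: an upright block 14 mm (clip x) x 20 mm (clip y) x 32 mm tall on the clip's steel plate. This point is half-way up it, 20 mm above the clip's underside. Clip +x points from the tab to the open mouth, z is up. The plate below is 30 mm wide and 4 mm thick and ends 7 mm behind this point; the arms end 45 mm ahead of it.
- clip_bore (a point): Centre of the clip's bore, where the neck sits when home; 30 mm ahead of clip_tab along clip x, half-way through the 4 mm thickness. Axes as clip_tab. The bore is 20 mm wide, its flat back 9.4 mm behind this point. The sprung arms leave a 14.6 mm mouth with flared tips, 15 mm ahead of this point; they spread at a push of some 8 to 14 N and close behind the neck.
- stand_axis (a point): Point on the stem's axis, on top of the stand's black base plate, 20 mm above the bench; z up along the stem. The height at which the stem was left is not measured: the top of the unpressed ceramic ring lies anywhere from 40 to 64 mm above this point and must be felt for. The head's underside is always 2 mm above the unpressed ring's top, so press the ring down 2 mm or more for the clip to pass.
- worn_clip_tab (a point): Bystander: centre of the grey tab (same size as the orange one) of a worn clip with a closed disc in place of arms, lying flat on the mat; leave it.
- spare_ring: Bystander: small white ceramic ring, 64 mm across, 26 mm bore, 10 mm thick, flat on the mat; origin at the centre of its underside.
- mat: Black rubber mat fixed to the bench, 200 x 250 x 4 mm, that carries both clips and the small ring; origin at the centre of its underside.
- driver: Bystander: screwdriver with a red handle lying on the bench; origin under its middle.
- vial_a: Bystander: amber vial, 28 mm across, 60 mm tall; origin at the centre of its underside.
- jar: Bystander: clear jar, 64 mm across, 75 mm tall; origin at the centre of its underside.
- beaker: Bystander: glass beaker, 70 mm across, 80 mm tall; origin at the centre of its underside.
- clip: The clip (steel, orange tab), lying flat on the mat at the start; origin on its underside below clip_bore, axes as clip_tab.
- stand: The ion source stand, base 160 x 140 x 20 mm; origin on its axis at the bench. Up the stem: white ceramic ring 80 mm across, 10 mm thick, on a soft spring; neck 18 mm across (the groove); steel head 26 mm across, 14 mm thick, with a 12 mm cone. The ring yields 5 mm (1.5 N at first, 1 N more per mm), then meets a hard stop. Released at home, the clip is lifted against the head.
- shield (a point): Middle of the top edge of the stand's dark blue half-round shield, 70 mm from the stem's axis on the stand's +x side, 65 mm above the bench. The clip goes in from the opposite, open side, moving along the stand's +x.

How it is judged (in metres and radians):
At the end, for the whole second after the job is handed in: The clip sits home in the groove below the head: its bore's centre within 2.2 mm of the stem's axis seen from above, its height 37 to 67 mm above stand_axis (below the top of the head), level within 0.1 rad, at rest, and let go (horizontal distance between clip_bore and stand_axis below 0.0022 m and z of clip_bore in the frame of stand_axis between 0.037 and 0.067 m and angle between clip_bore's own z axis and vertical below 0.1 rad and linear speed of clip below 0.02 m/s and contact force between clip and the fingers below 0.1 N); the robot touches nothing.
It fails at once if the clip pressed on the stand, its ring or its stem with more than 40 N summed over its contacts (a push of some 30 N), or the fingers pressed on the stand with more than 15 N (contact force between clip and stand above 40 N or contact force between the fingers and stand above 15 N).
It fails at once if another thing on the bench moved by more than 25 mm (distance of any of worn_clip_tab, spare_ring, driver, vial_a, jar, beaker from where it was at the start of the episode above 0.025 m).
It also fails if it takes over 48 s, if anything falls off the work surface, if the arm or the gripper's body presses on something with over 40 N, if the wrist force passes 120 N, or if a joint passes its speed limit or range.

### The arm

A 7-joint arm with a two-finger parallel gripper is mounted at the origin on the work surface. World frame = base frame: x ahead of the robot, y to its left, z up, the work surface at z = 0. Lengths are in mm, angles in rad, forces in N, time in s.
With the tool pointing down it reaches from about 425 to 950 mm from the base axis. Payload 16.7 kg.
Tool frame: the origin (TCP) lies between the finger pads; the fingertips stand 17 mm ahead of it and the grasp point (between the pads) lies 2 mm behind it; z points along the fingers, y is the line along which they close (so a half turn about z gives the same grasp; the last joint's range is limited). The gripper opens to 94 mm and grips with 3 to 60 N. Pads are 16 mm wide; open, the fingers measure 119 mm over their backs; the gripper's body (75 mm by 177 mm) begins 78 mm behind the grasp point.
Start: joints at [0.978, 0.426, 0.074, 1.606, -0.034, 1.111, -0.067], TCP at [289.793, -609.585, 191.567] pointing down, gripper open.
Joint ranges: [-2.85, 2.85], [-0.5, 2.14], [-1.23, 1.37], [0.21, 2.46], [-1.02, 4.16], [0.16, 2.05], [-2.73, 2.73]. Speed limits (rad/s): [1.89, 1.89, 2.39, 2.39, 3.01, 3.01, 3.01].

### API

Orientations are given as [roll, pitch, yaw] about the fixed x, y, z axes, in that order (R = Rz(yaw) Ry(pitch) Rx(roll)).
In Python, from bench import env gives the robot as it stands.
- The arm moves only by the shell command python3 -m crank 'ROWS'. ROWS is JSON, a list that holds one entry, the list of rows, each a list of 7 numbers: the turn, a rotation vector about the tool's x, y, z in degrees, then the shift along the tool's x, y, z in m, then the closure, from -1 (fully open) to 1 (shut). A call has 1 to 20 rows; each row shifts and turns the commanded pose from where the row before left it, along the tool's axes as they then stand; what a row does not reach is not made up. A row lasts 1/12 s, in which the tool goes at most 41.7 mm and 7.16 degrees, less where a joint would pass 70% of its speed; a pose out of reach is approached as far as the arm can. A call is refused whole if a number of a shift passes 0.0417 or a number of a turn 7.16, either way. A call with a gripper value outside its range is refused whole. The fingers move at their own pace and stop on an object; the grip force is fixed at half the most. Time passes only in rows, so rows that do not move let the fingers close. It gives the time, the measured TCP pose, the force, the opening and the grip force at its end, in the units of the state.
- env.sense(): the state, without advancing time (a new reading comes with each control period).
- env.read_camera(name): name is "side" or "top"; returns (picture, depth): 384x512x3 uint8, red, green, blue; 384x512 float32, mm along the optical axis (not along the pixel's ray), 0 where there is no reading.
- env.calibration(name): a dict with "vertical_fov" (degrees; the focal length in pixels is half the picture's height over the tangent of half this angle, whatever the lens; pixels are square), "cx", "cy" (the principal point, pixels), "position" and "attitude" of the camera in the world. Camera axes: x right, y up, looking along -z (the intrinsics and any distortion apply to the point x, -y, -z); pixel columns grow to the right and rows downward; lengths in mm; the calibration is good to about 2 mm. A picture is of the moment at which its call begins. calibration takes no time and is no camera call.
- env.hand_in(): hands the job in; it is judged then, once.
The state is a dict: "clock": time; "joint_positions": joint angles; "dq": joint speeds; "joint_torque": joint torques, N m; "ee_pos": TCP position; "tool_rot": TCP orientation; "ft_force": force on the tool from outside, world axes, zero at the start; "torque": the same for the moment, N m; "opening": finger opening in mm; "grip_force": force on a finger pad.
Only numpy, scipy, OpenCV 4.12 (cv2) and the standard library are available. Lean on these libraries where they do the work, as an engineer would, in place of code of your own. Each camera call takes 0.05 s, during which the arm holds its last target. There are 200 camera calls.

## Working session

There is one attempt and no reset: what is moved stays moved. The work goes in short steps, Python scripts to look and compute and a shell command to move; the robot and the scene stay as the last step left them, time stands still between calls to the robot, and variables do not carry over. Pictures are saved under pics/ and viewed, at most 10 in all, crops included, and the job is handed in when it is done.

```bash
ls; mkdir -p pics; python3 - <<'E'
from bench import env
import cv2,numpy as np
for n in("side","top"):
    p,d=env.read_camera(n); cv2.imwrite(f"pics/{n}0.png",p[:,:,::-1]); np.save(f"pics/{n}0.npy",d); print(n,env.calibration(n))
s=env.sense(); print(s)
E
```

```text
pics
side {'vertical_fov': 52.21901375105757, 'cx': 251.3874566906496, 'cy': 198.4434246735958, 'position': array([608.16783255, 791.28337439, 794.08631549]), 'attitude': array([ 0.7555274 ,  0.00769319, -3.10174223])}
top {'vertical_fov': 57.90230616530041, 'cx': 249.64858451004096, 'cy': 192.73876982919234, 'position': array([485.09604931,  89.6859155 , 996.20498437]), 'attitude': array([ 0.15893989,  0.03063538, -1.58638283])}
{'clock': 0.1, 'joint_positions': array([ 0.97747629,  0.42667302,  0.07386884,  1.60654765, -0.03409779,
        1.11080303, -0.06709041]), 'dq': array([-0.00150733, -0.00113574,  0.00046678, -0.00270303,  0.00011147,
       -0.00018638, -0.00061459]), 'joint_torque': array([ 1.08472016e-02, -9.37457657e+01,  3.67745072e+00, -4.55040193e+01,
       -4.85982641e-02,  1.67338323e-02, -9.11200630e-06]), 'ee_pos': array([ 289.62334076, -609.24403254,  190.9416984 ]), 'tool_rot': array([-3.14042490e+00,  9.10679130e-05,  4.43784467e-01]), 'ft_force': array([-0.14804054,  0.7111375 , -0.05264252]), 'torque': array([ 0.0242093 , -0.03925799, -0.0088543 ]), 'grip_force': 0.0, 'opening': 94.01713769981444}
```

View pics/top0.png

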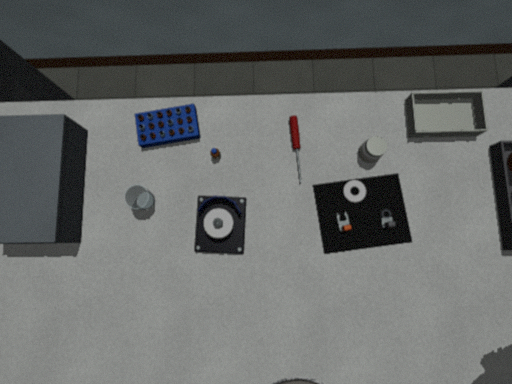

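View pics/side0.png

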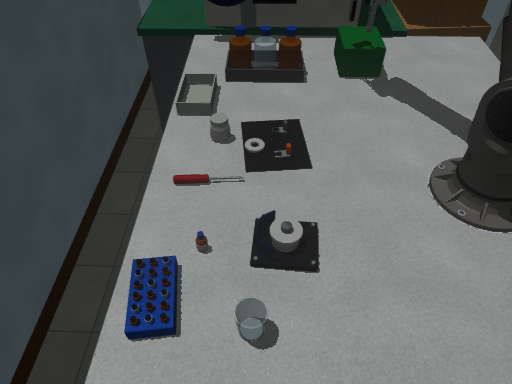

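```bash
cat > h.py <<'E'
import numpy as np,cv2
from scipy.spatial.transform import Rotation as R
from bench import env
def cam(n):
    c=env.calibration(n); f=192/np.tan(np.radians(c["vertical_fov"]/2)); return c,f,R.from_euler("xyz",c["attitude"]).as_matrix()
def ray(n,u,v):
    c,f,M=cam(n); return np.array(c["position"]),M@np.array([(u-c["cx"])/f,-(v-c["cy"])/f,-1])
def atz(n,u,v,z):
    o,r=ray(n,u,v); return o+r*(z-o[2])/r[2]
def proj(n,P):
    c,f,M=cam(n); q=M.T@(np.array(P)-c["position"]); return c["cx"]-f*q[0]/q[2], c["cy"]+f*q[1]/q[2]
def cloud(n,d):
    c,f,M=cam(n); v,u=np.mgrid[:384,:512]
    return np.stack([(u-c["cx"])/f*d,-(v-c["cy"])/f*d,-d],-1)@M.T+c["position"]
E
python3 - <<'E'
from h import *
def crop(n,u,v,w,h,k):
    return cv2.resize(cv2.imread(f"pics/{n}0.png")[v:v+h,u:u+w],None,fx=k,fy=k,interpolation=cv2.INTER_CUBIC)
a=np.hstack([crop("top",325,200,50,37,8),crop("top",193,190,55,37,7)[:259]] ) if 0 else None
A=crop("top",320,200,40,30,10);B=crop("top",190,190,60,65,6)
C=crop("side",265,135,40,30,10);D=crop("side",245,205,80,70,5)
o=np.zeros((600,800,3),np.uint8)
o[:300,:400]=A;o[300:600,:400]=C
o2=np.zeros((400,800,3),np.uint8); o2[:390,:360]=B;o2[:350,400:]=D
cv2.imwrite("pics/c1.png",o[:,:400]);cv2.imwrite("pics/c2.png",o2)
for n in("top","side"):
    P=cloud(n,np.load(f"pics/{n}0.npy"))
    im=cv2.imread(f"pics/{n}0.png").astype(int);b,g,r=im[...,0],im[...,1],im[...,2]
    m=(r>120)&(r-b>70)&(g-b>5)&(r-g>30); 
    vs,us=np.nonzero(m)
    print(n,[(u,v,r[v,u],g[v,u],b[v,u],P[v,u].round(0)) for u,v in zip(us,vs) if (325<u<365 and 210<v<240 if n=="top" else 265<u<305 and 135<v<165)])
    for q in [(60,60)] : pass
    t=dict(top=[(218,223),(205,223),(230,223),(198,240),(330,240),(300,300)],side=[(287,227),(285,243),(260,262),(300,163),(350,300)])[n]
    for u,v in t: print(u,v,P[v,u].round(1))
E
```

```text
top [(np.int64(348), np.int64(225), np.int64(137), np.int64(80), np.int64(51), array([ 544., -150.,   40.])), (np.int64(349), np.int64(225), np.int64(136), np.int64(78), np.int64(47), array([ 544., -154.,   36.])), (np.int64(344), np.int64(226), np.int64(124), np.int64(67), np.int64(44), array([ 542., -140.,   37.])), (np.int64(345), np.int64(226), np.int64(149), np.int64(80), np.int64(49), array([ 542., -142.,   39.])), (np.int64(346), np.int64(226), np.int64(147), np.int64(79), np.int64(45), array([ 542., -145.,   40.])), (np.int64(347), np.int64(226), np.int64(149), np.int64(79), np.int64(41), array([ 542., -148.,   37.])), (np.int64(348), np.int64(226), np.int64(153), np.int64(81), np.int64(44), array([ 542., -151.,   36.])), (np.int64(349), np.int64(226), np.int64(151), np.int64(77), np.int64(38), array([ 542., -154.,   37.])), (np.int64(350), np.int64(226), np.int64(140), np.int64(72), np.int64(38), array([ 542., -156.,   37.])), (np.int64(344), np.int64(227), np.int64(121), np.int64(54), np.int64(25), array([ 539., -139.,   41.])), (np.int64(345), np.int64(227), np.int64(149),
[... 2619 characters left out ...]
, array([ 537., -144.,   40.])), (np.int64(290), np.int64(145), np.int64(137), np.int64(49), np.int64(19), array([ 534., -143.,   41.])), (np.int64(287), np.int64(146), np.int64(147), np.int64(52), np.int64(18), array([ 543., -144.,   36.])), (np.int64(288), np.int64(146), np.int64(145), np.int64(52), np.int64(18), array([ 540., -138.,   41.])), (np.int64(289), np.int64(146), np.int64(141), np.int64(51), np.int64(19), array([ 537., -138.,   41.])), (np.int64(290), np.int64(146), np.int64(139), np.int64(52), np.int64(20), array([ 534., -138.,   42.]))]
287 227 [554.  213.8  86.6]
285 243 [558.  244.5  65.9]
260 262 [614.7 266.4  18.2]
300 163 [ 502.8 -104.2    3.9]
350 300 [411.3 347.9  -0.7]
```

View pics/c1.png

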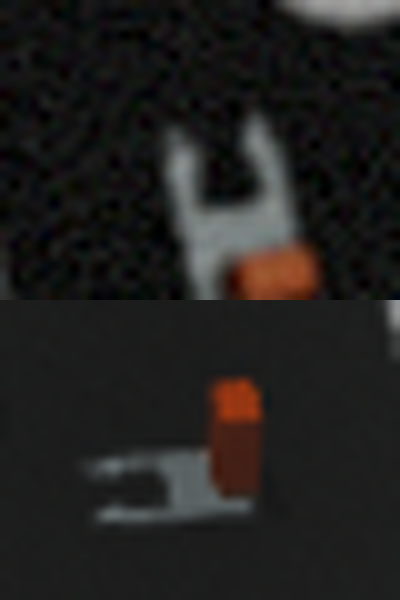

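View pics/c2.png

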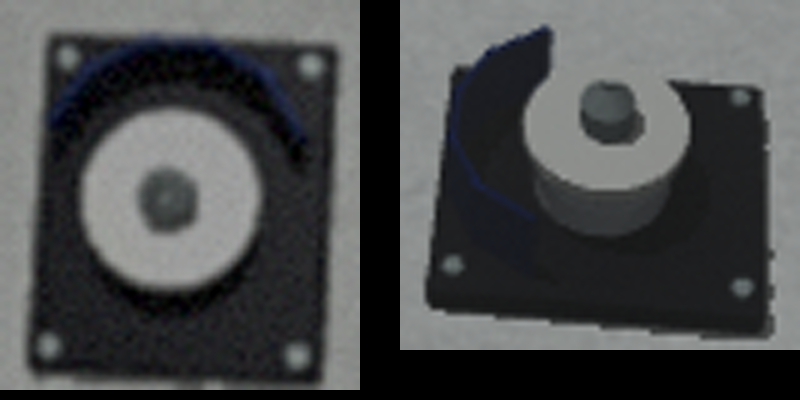

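```bash
python3 - <<'E'
from h import *
def px(n,c,u0,v0,k): return [((a+.5)/k-.5+u0,(b+.5)/k-.5+v0) for a,b in c]
def show(t,n,pts,z):
    P=np.array([atz(n,u,v,z) for u,v in pts]); print(t,n,P[:,:2].round(1).tolist()); return P[:,:2]
def yaw(d): return np.degrees(np.arctan2(d[1],d[0])).round(2)
S=show("screws","top",px("top",[(67,57),(311,65),(48,346),(297,356)],190,190,6),21)
print("mean",S.mean(0),"yaw",yaw(S[0]-S[2]),yaw(S[1]-S[3]),yaw(S[0]-S[1])-90,yaw(S[2]-S[3])-90)
S=show("screws","side",px("side",[(740-400,97),(453-400,265),(742-400,287)],245,205,5),21)
print(yaw(S[1]-S[2]),"mid far-diag",(S[0]+S[1])/2, yaw(S[0]-S[2])+90)
for n,lo,win in(("top",105,(195,200,242,245)),("side",110,(262,205,310,258))):
    im=cv2.cvtColor(cv2.imread(f"pics/{n}0.png"),cv2.COLOR_BGR2GRAY); a,b,c,d=win
    m=np.zeros_like(im); m[b:d,a:c]=(im[b:d,a:c]>lo)*255
    cs=max(cv2.findContours(m,0,1)[0],key=cv2.contourArea); print(n,cv2.boundingRect(cs),cv2.contourArea(cs))
    for z in(63,66):
        P=np.array([atz(n,u,v,z)[:2] for u,v in cs[:,0]]); print(z,cv2.fitEllipse(P.astype(np.float32)))
# head cone
show("cone","top",px("top",[(168,198)],190,190,6),95)
tip=px("top",[(175,125),(255,112)],320,200,10); t=show("tips","top",tip,8)
tb=show("tab","top",px("top",[(283,265)],320,200,10),40); print(yaw(t.mean(0)-tb[0]),np.linalg.norm(t.mean(0)-tb[0]))
e=show("edges","top",px("top",[(165,165),(192,300),(262,110),(300,240)],320,200,10),8);print(yaw(e[0]-e[1]),yaw(e[2]-e[3]))
tip=px("side",[(85,168),(97,219)],265,135,10); t=show("tips","side",tip,8)
tb=show("tab","side",px("side",[(236,100)],265,135,10),40); print(yaw(t.mean(0)-tb[0]),np.linalg.norm(t.mean(0)-tb[0]))
e=show("edges","side",px("side",[(97,220),(252,212)],265,135,10),8);print(yaw(e[0]-e[1]))
s=env.sense();print(s["tool_rot"])
E
```

```text
screws top [[626.5, 256.9], [620.3, 140.9], [490.9, 264.8], [484.5, 148.9]]
mean [555.56435794 202.870952  ] yaw -3.36 -3.41 -3.030000000000001 -3.1599999999999966
screws side [[483.5, 148.2], [626.4, 256.3], [490.3, 264.0]]
-3.25 mid far-diag [554.96186403 202.25066275] -3.3700000000000045
top (204, 208, 29, 30) 637.0
63 ((555.6117553710938, 202.9033660888672), (76.75433349609375, 77.1104736328125), 141.87490844726562)
66 ((555.3850708007812, 202.53939819335938), (76.5075912475586, 76.86258697509766), 141.87570190429688)
side (262, 205, 48, 38) 1177.0
63 ((554.381103515625, 170.9523162841797), (113.78690338134766, 128.9306182861328), 162.39231872558594)
66 ((554.601806640625, 173.4978485107422), (113.31999206542969, 128.4015350341797), 162.39231872558594)
cone top [[553.1, 199.7]]
tips top [[583.5, -129.7], [586.7, -152.4]]
tab top [[541.4, -149.7]]
11.19 44.48922873908681
edges top [[572.1, -126.3], [534.0, -131.7], [587.3, -154.4], [550.3, -162.9]]
8.14 12.87
tips side [[584.5, -151.4], [580.7, -127.3]]
tab side [[539.7, -146.4]]
9.35 43.46514719878736
edges side [[580.7, -126.8], [533.2, -132.1]]
6.27
[-3.14042490e+00  9.10679130e-05  4.43784467e-01]
```

```bash
python3 -m crank '[[[0,0,5.3,0,0,0,0],[0,0,5.3,0,0,0,0],[0,0,5.3,0,0,0,0],[0,0,0,0.0216,-0.0276,0,0],[0,0,0,0.0216,-0.0276,0,0],[0,0,0,0.0216,-0.0276,0,0],[0,0,0,0.0216,-0.0276,0,0],[0,0,0,0.0216,-0.0276,0,0],[0,0,0,0.0216,-0.0276,0,0],[0,0,0,0.0216,-0.0276,0,0],[0,0,0,0.0216,-0.0276,0,0],[0,0,0,0.0216,-0.0276,0,0],[0,0,0,0.0216,-0.0276,0,0],[0,0,0,0.0216,-0.0276,0,0],[0,0,0,0.0216,-0.0276,0,0],[0,0,0,0.0216,-0.0276,0,0],[0,0,0,0.0216,-0.0276,0,0],[0,0,0,0.0216,-0.0276,0,0],[0,0,0,0,0,0,0],[0,0,0,0,0,0,0]]]'
```

```text
clock: 1.77
ee_pos: [541.3, -145.6, 191.2]
tool_rot: [-3.141, 0.0, 0.17]
ft_force: [0.1, -0.2, 0.1]
opening: 47.2
grip_force: 0.0
```

```bash
python3 -m crank '[[[0,0,0,0,0.002,0.03,0],[0,0,0,0,0,0.03,0],[0,0,0,0,0,0.03,0],[0,0,0,0,0,0.03,0],[0,0,0,0,0,0.02,0],[0,0,0,0,0,0.012,0],[0,0,0,0,0,0.006,0],[0,0,0,0,0,0.005,0],[0,0,0,0,0,0,0],[0,0,0,0,0,0,0]]]'
python3 - <<'E'
from h import *
o=[]
for n,u,v in(("top",320,195),("side",262,115)):
    p,d=env.read_camera(n); o.append(cv2.resize(p[v:v+50,u:u+50,::-1],None,fx=8,fy=8,interpolation=cv2.INTER_CUBIC))
cv2.imwrite("pics/g1.png",np.hstack(o))
E
```

```text
clock: 2.6
ee_pos: [541.7, -150.0, 29.4]
tool_rot: [3.141, -0.001, 0.166]
ft_force: [0.2, 0.5, 0.0]
opening: 46.9
grip_force: 0.0
```

View pics/g1.png

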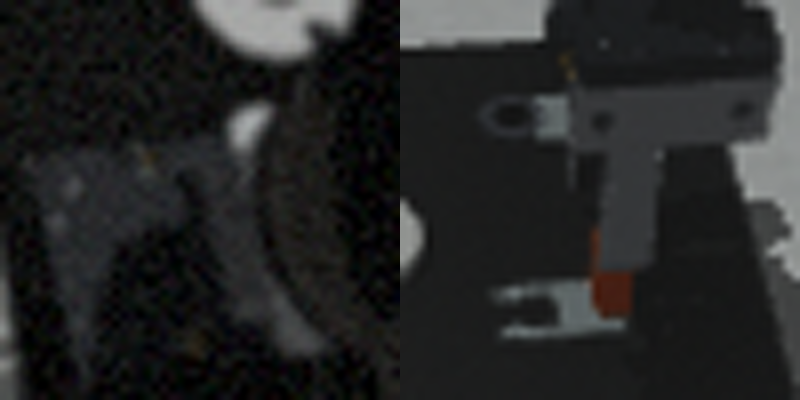

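```bash
python3 - <<'E'
from h import *
c,s=np.cos(.166),np.sin(.166)
T=np.array([541.7,-150,0])
def w(a,b,z): return T+[a*c-b*s,a*s+b*c,z]
f=lambda p:((np.array(proj("side",p))-[262,115]+.5)*8-.5+[400,0]).round(0)
for off in(-3,0,3,): print(off,"tab front bottom edge corners",f(w(7+off,10,8)),f(w(-7+off,10,8)))
for y in (24,34): print("finger tip",y,f(w(8,y,12)),f(w(-8,y,12)))
E
```

```text
-3 tab front bottom edge corners [597. 316.] [633. 313.]
0 tab front bottom edge corners [589. 317.] [625. 314.]
3 tab front bottom edge corners [582. 318.] [617. 315.]
finger tip 24 [594. 333.] [635. 329.]
finger tip 34 [599. 350.] [640. 346.]
```

```bash
python3 - <<'E'
from h import *
p,d=env.read_camera("side"); P=cloud("side",d)
for u,v in [(290,135),(290,140),(290,144),(290,147),(288,150),(289,153),(287,145),(291,146),(292,147),(290,125),(284,130),(284,152)]:
    print(u,v,p[v,u],P[v,u].round(0))
s=env.sense();print(s["ee_pos"],s["opening"],s["ft_force"])
E
```

```text
290 135 [53 55 57] [ 539. -115.  100.]
290 140 [53 55 57] [ 538. -111.   85.]
290 144 [53 55 57] [ 537. -117.   66.]
290 147 [54 55 57] [ 536. -113.   58.]
288 150 [68 32 20] [ 540. -137.   27.]
289 153 [66 31 21] [ 536. -139.   13.]
287 145 [57 59 61] [ 546. -111.   67.]
291 146 [53 55 57] [ 533. -114.   61.]
292 147 [52 53 55] [ 530. -112.   59.]
290 125 [25 25 26] [545. -61. 174.]
284 130 [54 55 57] [560. -64. 155.]
284 152 [ 94 101 103] [ 551. -148.    9.]
[ 541.77326835 -149.80751946   29.56849791] 46.89123986112326 [-0.44919321  0.61592414  0.58199967]
```

```bash
python3 - <<'E'
from h import *
p,d=env.read_camera("side"); P=cloud("side",d)
for u in (280,286,289,292,300,306):
    print(u,[(v,*P[v,u,1:].round(0).astype(int),int(p[v,u,0])) for v in range(112,156,2)])
cv2.imwrite("pics/g2.png",cv2.resize(p[60:180,220:360,::-1],None,fx=5,fy=5,interpolation=cv2.INTER_CUBIC))
E
```

```text
280 [(112, np.int64(-148), np.int64(155), 79), (114, np.int64(-364), np.int64(0), 135), (116, np.int64(-116), np.int64(164), 72), (118, np.int64(-119), np.int64(155), 40), (120, np.int64(-114), np.int64(152), 24), (122, np.int64(-312), np.int64(4), 24), (124, np.int64(-303), np.int64(1), 26), (126, np.int64(-286), np.int64(6), 31), (128, np.int64(-271), np.int64(9), 92), (130, np.int64(-263), np.int64(7), 83), (132, np.int64(-248), np.int64(10), 50), (134, np.int64(-247), np.int64(3), 25), (136, np.int64(-234), np.int64(5), 27), (138, np.int64(-226), np.int64(2), 27), (140, np.int64(-212), np.int64(5), 26), (142, np.int64(-204), np.int64(4), 26), (144, np.int64(-193), np.int64(4), 27), (146, np.int64(-184), np.int64(4), 26), (148, np.int64(-177), np.int64(1), 27), (150, np.int64(-158), np.int64(9), 58), (152, np.int64(-154), np.int64(4), 36), (154, np.int64(-146), np.int64(2), 26)]
286 [(112, np.int64(-106), np.int64(184), 34), (114, np.int64(-98), np.int64(183), 29), (116, np.int64(-91), np.int64(182), 26), (118, np.int64(-77), np.int64(185), 28), (120, np.int64(-70), np.int64(183),
[... 3612 characters left out ...]
184), 28), (122, np.int64(-66), np.int64(181), 25), (124, np.int64(-67), np.int64(174), 30), (126, np.int64(-67), np.int64(167), 55), (128, np.int64(-74), np.int64(156), 43), (130, np.int64(-74), np.int64(150), 55), (132, np.int64(-75), np.int64(142), 99), (134, np.int64(-253), np.int64(0), 141), (136, np.int64(-240), np.int64(2), 139), (138, np.int64(-231), np.int64(0), 143), (140, np.int64(-224), np.int64(-3), 65), (142, np.int64(-211), np.int64(0), 63), (144, np.int64(-200), np.int64(1), 50), (146, np.int64(-185), np.int64(5), 42), (148, np.int64(-176), np.int64(4), 27), (150, np.int64(-166), np.int64(4), 24), (152, np.int64(-159), np.int64(2), 23), (154, np.int64(-149), np.int64(2), 24)]
```

View pics/g2.png

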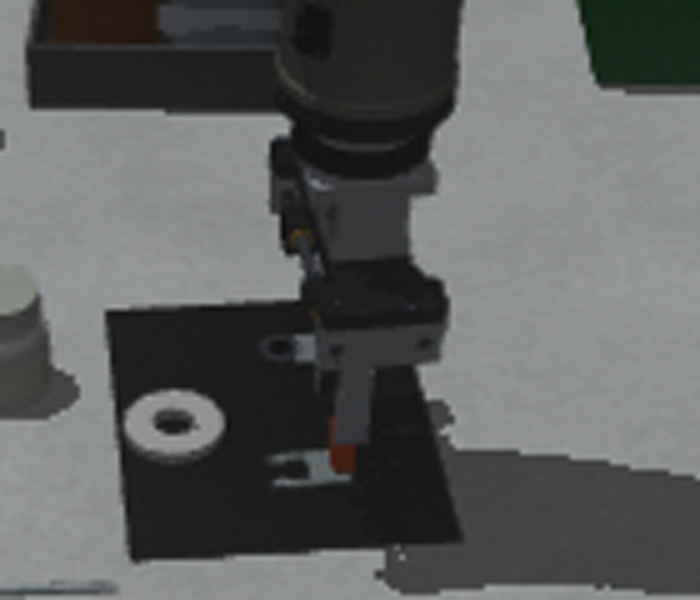

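```bash
python3 -m crank '[[[0,0,0,-0.002,0,0,0],[0,0,0,0,0,0,0.2],[0,0,0,0,0,0,0.4],[0,0,0,0,0,0,0.6],[0,0,0,0,0,0,0.6],[0,0,0,0,0,0,1],[0,0,0,0,0,0,1],[0,0,0,0,0,0,1],[0,0,0,0,0,0,1]]]'
```

```text
clock: 3.55
ee_pos: [539.2, -150.0, 28.6]
tool_rot: [-3.142, -0.0, 0.166]
ft_force: [-0.5, 0.3, -0.3]
opening: 0.7
grip_force: 0.0
```

```bash
python3 -m crank '[[[0,0,0,0,0,0,0],[0,0,0,0,0,0,0],[0,0,0,0,0,0,0],[0,0,0,0,0,0,0],[0,0,0,0,0,0,0],[0,0,0,0,0,0.01,0],[0,0,0,0,0,0.01,0],[0,0,0,0,0,0.008,0],[0,0,0,0,0,0,0],[0,0,0,0,0,0,0]]]'
python3 - <<'E'
from h import *
p,d=env.read_camera("side"); P=cloud("side",d)
for u in (288,290,292):
    print(u,[(v,*P[v,u].round(0).astype(int).tolist(),int(p[v,u,0])) for v in range(134,164,1)])
s=env.sense();print(s["ee_pos"],s["ft_force"],s["opening"])
cv2.imwrite("pics/g3.png",cv2.resize(p[125:170,260:320,::-1],None,fx=10,fy=10,interpolation=cv2.INTER_CUBIC))
E
```

```text
clock: 4.38
ee_pos: [538.5, -149.8, -0.4]
tool_rot: [-3.141, 0.002, 0.166]
ft_force: [0.8, -0.0, -0.3]
opening: 46.8
grip_force: 0.0
288 [(134, 549, -58, 147, 22), (135, 548, -59, 143, 37), (136, 548, -60, 139, 55), (137, 548, -59, 136, 53), (138, 547, -67, 126, 36), (139, 547, -66, 124, 39), (140, 547, -65, 121, 53), (141, 547, -66, 117, 54), (142, 546, -69, 112, 52), (143, 543, -116, 71, 43), (144, 543, -114, 68, 45), (145, 542, -115, 63, 45), (146, 542, -115, 60, 44), (147, 542, -114, 57, 47), (148, 542, -111, 56, 51), (149, 542, -113, 50, 53), (150, 541, -111, 48, 51), (151, 541, -113, 42, 52), (152, 541, -112, 39, 65), (153, 541, -112, 36, 56), (154, 540, -112, 31, 54), (155, 540, -113, 27, 54), (156, 540, -114, 22, 47), (157, 538, -132, 3, 27), (158, 538, -126, 4, 26), (159, 539, -122, 4, 23), (160, 539, -118, 3, 26), (161, 539, -111, 5, 26), (162, 539, -107, 4, 27), (163, 539, -108, 0, 28)]
290 [(134, 543, -57, 148, 24), (135, 543, -62, 141, 45), (136, 543, -61, 138, 54), (137, 542, -70, 128, 53), (138, 542, -69, 126, 53), (139, 542, -66, 124, 54), (140, 541, -69, 119, 53), (1
[... 771 characters left out ...]
54), (141, 536, -67, 117, 54), (142, 535, -67, 113, 53), (143, 531, -112, 74, 53), (144, 531, -112, 70, 54), (145, 531, -111, 67, 54), (146, 530, -116, 59, 54), (147, 530, -115, 57, 53), (148, 530, -116, 52, 54), (149, 530, -113, 51, 54), (150, 530, -112, 48, 53), (151, 529, -114, 42, 54), (152, 529, -114, 38, 53), (153, 529, -116, 33, 54), (154, 528, -114, 31, 53), (155, 528, -114, 26, 53), (156, 526, -136, 4, 31), (157, 526, -131, 4, 23), (158, 526, -129, 2, 23), (159, 526, -122, 4, 23), (160, 527, -116, 5, 22), (161, 527, -113, 4, 23), (162, 527, -109, 3, 23), (163, 527, -104, 4, 24)]
[ 5.38930342e+02 -1.49900338e+02  1.67558355e-01] [-0.37057799  0.26435403 -1.23727955] 47.11497095144349
```

View pics/g3.png

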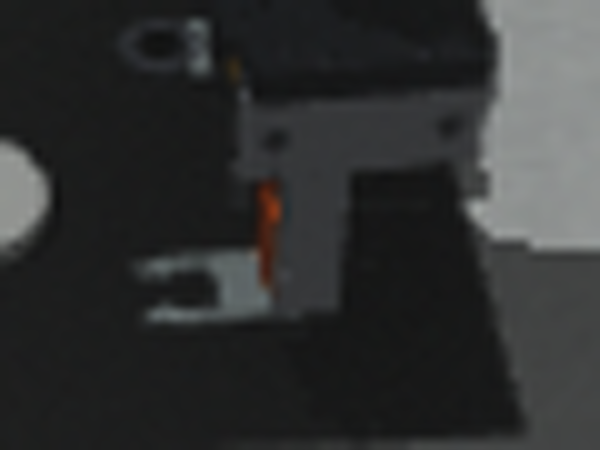

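```bash
python3 -m crank '[[[0,0,0,0,0,0.005,0],[0,0,0,0,0,0.005,0],[0,0,0,0,0,0,0],[0,0,0,0,0,0,0.2],[0,0,0,0,0,0,0.4],[0,0,0,0,0,0,0.6],[0,0,0,0,0,0,1],[0,0,0,0,0,0,1],[0,0,0,0,0,0,1],[0,0,0,0,0,0,1],[0,0,0,0,0,0,1]]]'
```

```text
clock: 5.35
ee_pos: [539.2, -150.0, -9.4]
tool_rot: [-3.142, 0.0, 0.166]
ft_force: [0.7, -0.4, -0.8]
opening: 29.1
grip_force: 30.0
```

```bash
python3 -m crank '[[[0,0,0,0,0,0,0],[0,0,0,0,0,0,0],[0,0,0,0,0,-0.003,0],[0,0,0,0,0,-0.003,0],[0,0,0,0,0,0,0],[0,0,0,0,0,0,0.2],[0,0,0,0,0,0,0.4],[0,0,0,0,0,0,0.6],[0,0,0,0,0,0,1],[0,0,0,0,0,0,1],[0,0,0,0,0,0,1],[0,0,0,0,0,0,1],[0,0,0,0,0,0,1]]]'
```

```text
clock: 6.43
ee_pos: [539.1, -150.0, -3.5]
tool_rot: [-3.142, 0.0, 0.166]
ft_force: [0.2, 0.0, 0.0]
opening: 19.8
grip_force: 30.0
```

```bash
python3 -m crank '[[[0,0,0,0,0,-0.003,1],[0,0,0,0,0,-0.008,1],[0,0,0,0,0,-0.02,1],[0,0,0,0,0,-0.02,1],[0,0,0,0,0,-0.02,1],[0,0,0,0,0,-0.02,1],[0,0,0,0,0,-0.01,1],[0,0,6.4,0,0,0,1],[0,0,6.4,0,0,0,1],[0,0,0,0,0,0,1]]]'
python3 -m crank '[[[0,0,0,-0.00685,-0.0294,0,1],[0,0,0,-0.00685,-0.0294,0,1],[0,0,0,-0.00685,-0.0294,0,1],[0,0,0,-0.00685,-0.0294,0,1],[0,0,0,-0.00685,-0.0294,0,1],[0,0,0,-0.00685,-0.0294,0,1],[0,0,0,-0.00685,-0.0294,0,1],[0,0,0,-0.00685,-0.0294,0,1],[0,0,0,-0.00685,-0.0294,0,1],[0,0,0,-0.00685,-0.0294,0,1],[0,0,0,-0.00685,-0.0294,0,1],[0,0,0,-0.00685,-0.0294,0,1],[0,0,0,0,0,0,1],[0,0,0,0,0,0,1]]]'
python3 - <<'E'
from h import *
o=[]
for n,u,v,k in(("top",180,180,5),("side",255,185,5)):
    p,d=env.read_camera(n); np.save(f"pics/{n}4.npy",d); cv2.imwrite(f"pics/{n}4.png",p[:,:,::-1])
    o.append(cv2.resize(p[v:v+80,u:u+80,::-1],None,fx=k,fy=k,interpolation=cv2.INTER_CUBIC))
cv2.imwrite("pics/g4.png",np.hstack(o)); s=env.sense(); print(s["ee_pos"],s["tool_rot"],s["opening"])
E
```

```text
clock: 7.27
ee_pos: [539.2, -150.0, 98.0]
tool_rot: [3.142, -0.0, -0.063]
ft_force: [-0.6, 0.2, -1.0]
opening: 19.7
grip_force: 30.0
clock: 8.43
ee_pos: [476.6, 208.5, 97.4]
tool_rot: [-3.141, 0.0, -0.05]
ft_force: [-0.1, -0.2, -0.5]
opening: 19.8
grip_force: 30.0
[477.2423531  206.0999854   97.39273314] [ 3.14097325e+00  3.86588520e-04 -5.53349925e-02] 19.49128890609934
```

View pics/g4.png

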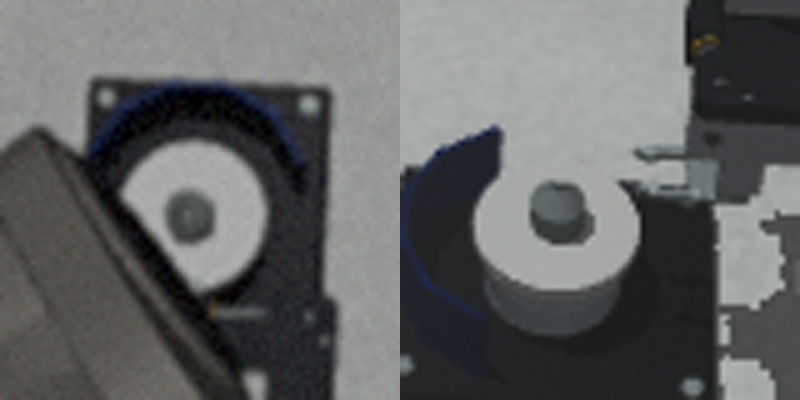

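```bash
python3 - <<'E'
from h import *
d=np.load("pics/side4.npy"); P=cloud("side",d); im=cv2.imread("pics/side4.png")
T=np.array([477.2,206.1,0]); a=-.0553
for v in range(211,227):
    print(v,[(u,int(im[v,u,1]),*P[v,u].round(0).astype(int).tolist()) for u in range(301,318,2)if abs(P[v,u,2]-105)<22])
tab=T
w=lambda x,y,z:tab+[x*np.cos(a)-y*np.sin(a),x*np.sin(a)+y*np.cos(a),z]
for n,q in dict(tipL=(45,11,108.9),tipR=(45,-11,108.9),plateFront=(-7,15,108.9),plateback=(7,15,108.9),notch=(20.6,10,108.9),notch2=(20.6,-10,108.9)).items(): print(n,np.round(proj("side",w(*q)),1))
# ring: bright plane check
for f in("side0","side4","top0"):
    n=f[:-1];P=cloud(n,np.load(f"pics/{f}.npy"));im=cv2.imread(f"pics/{f}.png")[...,1]
    r=np.hypot(P[...,0]-555.3,P[...,1]-202.5); m=(r>20)&(r<36)&(P[...,2]>50)&(P[...,2]<95)&(im>100)
    print(f,m.sum(),np.median(P[m][:,2]),P[m][:,2].std())
    m=(r<11)&(P[...,2]>50);print(" head",np.percentile(P[m][:,2],[10,50,90]),m.sum())
    m=(abs(P[...,0]-350)<40)&(abs(P[...,1]-250)<60);print(" bench",np.median(P[m][:,2]))
E
```

```text
211 []
212 []
213 []
214 [(305, 137, 513, 192, 109), (309, 131, 504, 192, 110), (311, 129, 499, 191, 109)]
215 [(303, 106, 518, 194, 108), (305, 134, 513, 193, 107), (307, 101, 509, 195, 109), (309, 118, 505, 197, 111), (311, 113, 500, 195, 110)]
216 [(303, 67, 518, 196, 106), (305, 86, 514, 200, 111), (307, 69, 508, 195, 106), (309, 67, 504, 196, 107), (311, 64, 500, 197, 108)]
217 [(305, 117, 513, 197, 104), (313, 117, 495, 200, 108), (315, 103, 490, 198, 107), (317, 105, 486, 200, 109)]
218 [(313, 117, 496, 203, 108), (315, 117, 491, 204, 110), (317, 117, 487, 204, 109)]
219 [(313, 118, 496, 206, 109), (315, 117, 491, 206, 108), (317, 116, 487, 207, 109)]
220 [(313, 117, 496, 208, 107), (315, 118, 491, 209, 108), (317, 116, 487, 210, 110)]
221 [(305, 147, 515, 215, 111), (313, 118, 496, 212, 109), (315, 117, 492, 212, 109), (317, 117, 487, 212, 109)]
222 [(303, 118, 519, 216, 108), (305, 152, 515, 216, 109), (307, 75, 510, 216, 109), (313, 119, 497, 216, 110), (315, 117, 492, 214, 107), (317, 116, 487, 215, 109)]
223 [(303, 58, 519, 219, 109), (305, 132, 515, 219, 109), (307, 118,
[... 194 characters left out ...]
6, 220, 107), (311, 70, 501, 219, 106), (313, 102, 497, 221, 109), (315, 99, 492, 220, 108), (317, 122, 488, 222, 110)]
225 [(313, 69, 496, 221, 105), (315, 41, 492, 222, 106), (317, 56, 487, 221, 106)]
226 []
tipL [301.3 221.4]
tipR [301.4 214.1]
plateFront [324.5 224.3]
plateback [318.2 223.9]
notch [312.1 221.8]
notch2 [312.  215.2]
side0 370 66.74640577223698 1.2614819884194999
 head [83.84908492 88.53324248 93.24191547] 42
 bench 0.16322966464696265
side4 376 66.73058686024928 1.3346977012117591
 head [ 88.13739697 472.04304009 495.4500722 ] 164
 bench 1.046282752940158
top0 392 64.2888616533408 1.6683898128226384
 head [80.08895172 85.63961929 90.69501639] 56
 bench -2.1892665002243348
```

```bash
python3 - <<'E'
from h import *
for f in("side0","side4"):
    P=cloud("side",np.load(f"pics/{f}.npy"));g=cv2.imread(f"pics/{f}.png")[...,1]
    r=np.hypot(P[...,0]-555.3,P[...,1]-202.5)
    m=((r<46)&(P[...,2]>61)&(g>108)&(P[...,2]<73)).astype(np.uint8)*255
    c=max(cv2.findContours(m,0,1)[0],key=cv2.contourArea); h=cv2.convexHull(c)[:,0]
    Q=np.array([atz("side",u,v,66)[:2] for u,v in h]).astype(np.float32)
    print(f,cv2.minEnclosingCircle(Q),cv2.fitEllipse(Q))
g=cv2.cvtColor(cv2.imread("pics/side4.png"),cv2.COLOR_BGR2GRAY)
for u in range(302,317): print(u,g[211:227,u].tolist())
print([atz("side",303.5,v,109).round(1).tolist() for v in(213.5,215.5,221,223.5)])
E
```

```text
side0 ((555.6284790039062, 203.83181762695312), 39.43212890625) ((555.4838256835938, 203.88404846191406), (77.36461639404297, 78.30692291259766), 149.72422790527344)
side4 ((555.4470825195312, 204.14356994628906), 39.69618606567383) ((555.3732299804688, 204.39688110351562), (77.6549072265625, 79.21807861328125), 174.8950958251953)
302 [171, 167, 165, 142, 78, 111, 166, 166, 170, 168, 93, 75, 69, 45, 34, 38]
303 [170, 169, 167, 152, 104, 66, 159, 166, 170, 170, 133, 115, 57, 40, 33, 33]
304 [168, 166, 167, 143, 135, 77, 113, 169, 169, 167, 157, 121, 79, 46, 35, 34]
305 [169, 166, 167, 134, 131, 84, 116, 169, 167, 164, 145, 149, 130, 55, 38, 34]
306 [166, 167, 166, 121, 114, 61, 140, 169, 163, 161, 153, 129, 116, 56, 38, 33]
307 [166, 166, 166, 129, 99, 68, 169, 170, 167, 164, 160, 74, 116, 57, 38, 34]
308 [165, 165, 163, 129, 101, 66, 165, 166, 163, 165, 162, 72, 116, 70, 39, 32]
309 [164, 166, 164, 129, 116, 66, 165, 165, 161, 162, 160, 77, 116, 69, 39, 34]
310 [164, 167, 166, 131, 115, 67, 163, 165, 166, 166, 161, 101, 116, 68, 45, 34]
311 [158, 160, 158, 126, 111, 63, 137, 160, 164, 162, 155, 78, 115, 69, 59, 39]
312 [88, 88, 77, 81, 66, 66, 110, 106, 119, 117, 111, 76, 118, 74, 70, 47]
313 [66, 66, 66, 66, 66, 69, 114, 114, 115, 114, 115, 116, 133, 100, 68, 46]
314 [66, 66, 65, 66, 65, 69, 115, 116, 116, 118, 117, 119, 146, 110, 52, 37]
315 [64, 55, 62, 66, 66, 69, 101, 114, 114, 115, 115, 114, 114, 97, 41, 33]
316 [51, 38, 43, 65, 65, 77, 104, 116, 115, 116, 117, 117, 116, 100, 49, 40]
[[516.6, 190.6, 109.0], [516.9, 196.7, 109.0], [517.8, 213.3, 109.0], [518.2, 220.6, 109.0]]
```

```bash
python3 -m crank '[[[0,0,0,0.008,0,0,1],[0,0,0,0.007,0,0,1],[0,0,0,0,0,0.015,1],[0,0,0,0,0,0.012,1],[0,0,0,0,0,0.006,1],[0,0,0,0,0,0.002,1],[0,0,0,0,0,0,1],[0,0,0,0,0,0,1],[0,0,0,0,0,0,1]]]'
python3 -m crank '[[[0,0,0,0,0,0.001,1],[0,0,0,0,0,0,1],[0,0,0,0,0,0,1]]]'
python3 -m crank '[[[0,0,0,0,0,0.001,1],[0,0,0,0,0,0,1],[0,0,0,0,0,0,1]]]'
python3 -m crank '[[[0,0,0,0,0,0.001,1],[0,0,0,0,0,0,1],[0,0,0,0,0,0,1]]]'
```

```text
clock: 9.28
ee_pos: [492.5, 206.2, 63.1]
tool_rot: [-3.141, -0.001, -0.057]
ft_force: [0.1, 0.4, -0.5]
opening: 20.3
grip_force: 30.0
clock: 9.53
ee_pos: [492.3, 206.1, 61.8]
tool_rot: [-3.141, -0.0, -0.057]
ft_force: [0.7, 0.4, -0.6]
opening: 19.8
grip_force: 30.0
clock: 9.78
ee_pos: [492.2, 206.1, 60.6]
tool_rot: [3.142, 0.0, -0.057]
ft_force: [0.4, -0.4, -0.6]
opening: 19.6
grip_force: 30.0
clock: 10.03
ee_pos: [492.2, 206.1, 59.5]
tool_rot: [3.142, 0.0, -0.057]
ft_force: [-0.4, 0.4, -1.1]
opening: 19.4
grip_force: 30.0
```

```bash
for i in 1; do python3 -m crank '[[[0,0,0,0,0,0.001,1],[0,0,0,0,0,0,1],[0,0,0,0,0,0,1]]]'
python3 -m crank '[[[0,0,0,0,0,0.001,1],[0,0,0,0,0,0,1],[0,0,0,0,0,0,1]]]'
python3 -m crank '[[[0,0,0,0,0,0.001,1],[0,0,0,0,0,0,1],[0,0,0,0,0,0,1]]]'; done | grep -E "ee|ft|rot"
```

```text
ee_pos: [492.3, 206.1, 58.7]
tool_rot: [-3.141, -0.0, -0.057]
ft_force: [-0.7, -0.2, 1.3]
ee_pos: [492.3, 206.1, 57.6]
tool_rot: [-3.141, -0.0, -0.057]
ft_force: [-0.2, 0.8, 2.4]
ee_pos: [492.3, 206.1, 56.7]
tool_rot: [-3.141, -0.0, -0.057]
ft_force: [-0.3, 1.0, 4.2]
```

```bash
(python3 -m crank '[[[0,0,0,0,0,0.0007,1],[0,0,0,0.002,0,0,1],[0,0,0,0.002,0,0,1],[0,0,0,0,0,0,1]]]'
python3 -m crank '[[[0,0,0,0.002,0,0,1],[0,0,0,0.001,0,0,1],[0,0,0,0,0,0,1]]]'
python3 -m crank '[[[0,0,0,0.002,0,0,1],[0,0,0,0,0,0,1]]]') | grep -E "ee|ft|rot"
```

```text
ee_pos: [496.6, 205.9, 55.9]
tool_rot: [-3.141, -0.0, -0.057]
ft_force: [-0.7, -0.5, 4.0]
ee_pos: [499.5, 205.7, 55.9]
tool_rot: [-3.141, -0.0, -0.057]
ft_force: [-0.4, 0.5, 3.9]
ee_pos: [501.5, 205.5, 55.9]
tool_rot: [-3.141, -0.0, -0.057]
ft_force: [-1.2, 0.1, 3.6]
```

```bash
(python3 -m crank '[[[0,0,0,0.002,0,0,1],[0,0,0,0,0,0,1]]]'
python3 -m crank '[[[0,0,0,0.002,0,0,1],[0,0,0,0,0,0,1]]]'
python3 -m crank '[[[0,0,0,0.001,0,0,1],[0,0,0,0,0,0,1]]]') | grep -E "ee|ft|rot|op"
```

```text
ee_pos: [503.6, 205.4, 55.9]
tool_rot: [-3.141, -0.0, -0.057]
ft_force: [-1.2, 0.3, 4.7]
opening: 20.1
ee_pos: [505.5, 205.3, 55.9]
tool_rot: [-3.141, -0.0, -0.057]
ft_force: [-0.9, -0.0, 3.9]
opening: 20.0
ee_pos: [506.4, 205.3, 55.9]
tool_rot: [-3.142, -0.0, -0.057]
ft_force: [-1.2, 0.4, 2.9]
opening: 19.9
```

```bash
(python3 -m crank '[[[0,0,0,0.001,0,0,1],[0,0,0,0,0,0,1]]]'
python3 -m crank '[[[0,0,0,0.001,0,0,1],[0,0,0,0,0,0,1]]]'
python3 -m crank '[[[0,0,0,0.001,0,0,1],[0,0,0,0,0,0,1]]]') | grep -E "ee|ft|op"
```

```text
ee_pos: [507.3, 205.2, 55.9]
ft_force: [-1.7, 0.4, 3.8]
opening: 19.8
ee_pos: [508.3, 205.2, 55.9]
ft_force: [-2.2, 0.9, 4.1]
opening: 20.2
ee_pos: [509.4, 205.1, 55.9]
ft_force: [-1.5, 0.5, 3.9]
opening: 19.6
```

```bash
(python3 -m crank '[[[0,0,0,0.001,0,0,1],[0,0,0,0,0,0,1]]]'
python3 -m crank '[[[0,0,0,0.001,0,0,1],[0,0,0,0,0,0,1]]]'
python3 -m crank '[[[0,0,0,0.001,0,0,1],[0,0,0,0,0,0,1]]]') | grep -E "ee|ft|op"
```

```text
ee_pos: [510.4, 205.1, 55.9]
ft_force: [-1.9, 0.2, 3.0]
opening: 19.6
ee_pos: [511.2, 205.0, 55.9]
ft_force: [-2.2, 1.3, 3.6]
opening: 20.0
ee_pos: [512.2, 205.0, 55.9]
ft_force: [-3.9, 0.4, 4.4]
opening: 19.8
```

```bash
(python3 -m crank '[[[0,0,0,0.001,0,0,1],[0,0,0,0,0,0,1]]]'
python3 -m crank '[[[0,0,0,0.001,0,0,1],[0,0,0,0,0,0,1]]]') | grep -E "ee|ft|op|rot"
```

```text
ee_pos: [513.1, 205.0, 55.9]
tool_rot: [-3.142, 0.0, -0.057]
ft_force: [-5.5, 1.0, 3.6]
opening: 20.0
ee_pos: [514.0, 204.9, 55.8]
tool_rot: [-3.142, 0.0, -0.057]
ft_force: [-5.1, 1.4, 3.8]
opening: 19.8
```

```bash
(python3 -m crank '[[[0,0,0,0.001,0,0,1],[0,0,0,0,0,0,1]]]'
python3 -m crank '[[[0,0,0,0.001,0,0,1],[0,0,0,0,0,0,1]]]') | grep -E "ee|ft|op|rot"
```

```text
ee_pos: [515.1, 204.8, 55.8]
tool_rot: [3.142, 0.0, -0.057]
ft_force: [-5.0, 1.6, 3.5]
opening: 19.9
ee_pos: [516.1, 204.8, 55.8]
tool_rot: [-3.142, 0.0, -0.057]
ft_force: [-4.5, 1.8, 4.1]
opening: 19.8
```

```bash
(python3 -m crank '[[[0,0,0,0.001,-0.0004,0,1],[0,0,0,0,0,0,1]]]'
python3 -m crank '[[[0,0,0,0.001,0,0,1],[0,0,0,0,0,0,1]]]'
python3 -m crank '[[[0,0,0,0.001,0,0,1],[0,0,0,0,0,0,1]]]') | grep -E "ee|ft|op"
```

```text
ee_pos: [517.2, 205.0, 55.9]
ft_force: [-3.7, 1.1, 4.1]
opening: 19.8
ee_pos: [518.3, 205.0, 55.9]
ft_force: [-3.9, 1.5, 3.2]
opening: 20.0
ee_pos: [519.5, 204.9, 56.0]
ft_force: [-3.4, 1.6, 3.1]
opening: 20.0
```

```bash
(python3 -m crank '[[[0,0,0,0.001,-0.0004,0,1],[0,0,0,0,0,0,1]]]'
python3 -m crank '[[[0,0,0,0.001,0,0,1],[0,0,0,0,0,0,1]]]'
python3 -m crank '[[[0,0,0,0.001,0,0,1],[0,0,0,0,0,0,1]]]') | grep -E "ee|ft|op"
```

```text
ee_pos: [520.6, 205.2, 56.0]
ft_force: [-2.3, 0.3, 3.5]
opening: 19.7
ee_pos: [521.6, 205.2, 56.0]
ft_force: [-1.4, 0.2, 3.7]
opening: 19.9
ee_pos: [522.5, 205.1, 56.0]
ft_force: [-1.2, 0.3, 3.7]
opening: 20.1
```

```bash
(python3 -m crank '[[[0,0,0,0.001,0,0,1],[0,0,0,0,0,0,1]]]'
python3 -m crank '[[[0,0,0,0.001,0,0,1],[0,0,0,0,0,0,1]]]') | grep -E "ee|ft|op|rot"
```

```text
ee_pos: [523.5, 205.1, 56.0]
tool_rot: [-3.141, -0.0, -0.057]
ft_force: [-1.0, 0.3, 3.7]
opening: 19.8
ee_pos: [524.5, 205.1, 56.0]
tool_rot: [-3.141, -0.0, -0.057]
ft_force: [-0.8, -0.6, 4.9]
opening: 19.8
```

```bash
(python3 -m crank '[[[0,0,0,0.001,0,0,1],[0,0,0,0,0,0,1]]]'
python3 -m crank '[[[0,0,0,0.001,0,0,1],[0,0,0,0,0,0,1]]]') | grep -E "ee|ft|op|clock"
python3 - <<'E'
from h import *
p,d=env.read_camera("side"); np.save("pics/side5.npy",d); cv2.imwrite("pics/side5.png",p[:,:,::-1])
cv2.imwrite("pics/g5.png",cv2.resize(p[190:265,250:330,::-1],None,fx=8,fy=8,interpolation=cv2.INTER_CUBIC))
print(env.sense()["ft_force"])
E
```

```text
clock: 15.2
ee_pos: [525.3, 205.0, 55.9]
ft_force: [-2.6, 1.0, 5.0]
opening: 19.7
clock: 15.37
ee_pos: [525.5, 204.9, 55.8]
ft_force: [-5.7, 0.3, 5.8]
opening: 20.1
[-6.22728602  1.48422072  4.93384193]
```

View pics/g5.png

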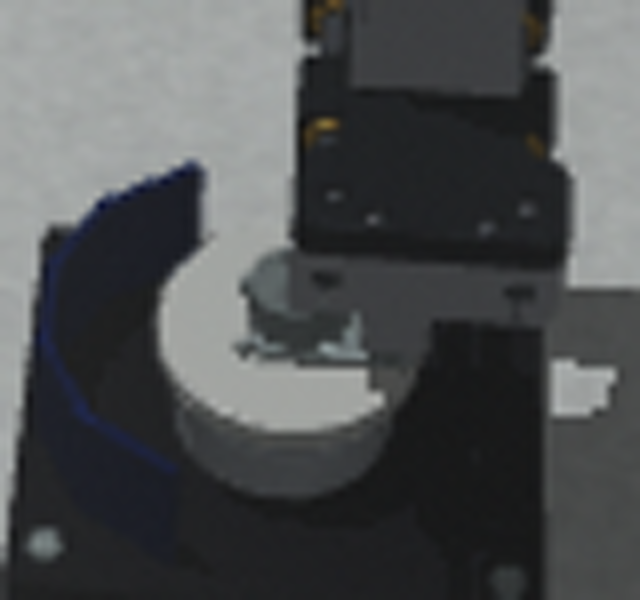

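```bash
(python3 -m crank '[[[0,0,0,0.001,0,0,1],[0,0,0,0,0,0,1]]]'
python3 -m crank '[[[0,0,0,0.001,0,0,1],[0,0,0,0,0,0,1]]]') | grep -E "ee|ft|op|rot"
```

```text
ee_pos: [525.7, 204.9, 55.5]
tool_rot: [3.141, 0.003, -0.057]
ft_force: [-9.9, 0.8, 6.6]
opening: 19.6
ee_pos: [525.9, 204.9, 55.4]
tool_rot: [3.14, 0.004, -0.056]
ft_force: [-14.6, 0.4, 10.3]
opening: 19.9
```

```bash
python3 -m crank '[[[0,0,0,-0.001,0,0,1],[0,0,0,-0.001,0,0,1],[0,0,0,-0.001,0,0,1],[0,0,0,0,0,0,1]]]' | grep -E "ee|ft"; python3 -m crank '[[[0,0,0,-0.001,0,0,1],[0,0,0,-0.001,0,0,1],[0,0,0,0,0,0,1]]]' | grep -E "ee|ft"
python3 - <<'E'
from h import *
print(atz("side",279.5,233.3,66)) 
for dx in(13,15,17): print(dx,np.round(proj("side",[555.4+dx,203.5+10,67]),1))
E
```

```text
ee_pos: [525.4, 204.9, 56.0]
ft_force: [-1.0, 0.2, 3.0]
ee_pos: [523.9, 205.2, 56.2]
ft_force: [2.2, -0.3, 4.0]
[570.44687137 216.67802329  66.        ]
13 [280.4 232. ]
15 [279.5 232. ]
17 [278.7 232. ]
```

```bash
(python3 -m crank '[[[0,0,0,0.0012,0,0,1],[0,0,0,0,0,-0.0007,1],[0,0,0,0,0,0,1],[0,0,0,0,0,0,1]]]'
python3 -m crank '[[[0,0,0,0,0,0,0.5],[0,0,0,0,0,0,0.3],[0,0,0,0,0,0,0.1],[0,0,0,0,0,0,0],[0,0,0,0,0,0,0],[0,0,0,0,0,0,0]]]') | grep -E "ee|ft|op|clock"
```

```text
clock: 16.67
ee_pos: [524.3, 205.1, 56.5]
ft_force: [-2.2, -0.7, 2.7]
opening: 19.5
clock: 17.17
ee_pos: [524.4, 205.0, 56.6]
ft_force: [-0.5, 0.4, -0.4]
opening: 46.6
```

```bash
python3 -m crank '[[[0,0,0,0,0,-0.005,0],[0,0,0,0,0,-0.02,0],[0,0,0,0,0,-0.03,0],[0,0,0,0,0,-0.03,0],[0,0,0,0,0,-0.03,0],[0,0,0,-0.03,0,0,0],[0,0,0,-0.035,0,0,0],[0,0,0,-0.035,0,0,0],[0,0,0,0,0.03,0,0],[0,0,0,0,0.04,0,0],[0,0,0,0,0.04,0,0],[0,0,0,0,0.04,0,0],[0,0,0,0,0.04,0,0],[0,0,0,0,0,0,0],[0,0,0,0,0,0,0]]]'
python3 - <<'E'
from h import *
o=[]
for n,u,v,k in(("top",190,190,6),("side",255,195,6)):
    p,d=env.read_camera(n); np.save(f"pics/{n}6.npy",d); cv2.imwrite(f"pics/{n}6.png",p[:,:,::-1])
    o.append(cv2.resize(p[v:v+65,u:u+65,::-1],None,fx=k,fy=k,interpolation=cv2.INTER_CUBIC))
cv2.imwrite("pics/g6.png",np.hstack(o))
E
```

```text
clock: 18.42
ee_pos: [413.7, 19.3, 172.1]
tool_rot: [-3.141, -0.001, -0.061]
ft_force: [0.6, 0.8, -0.3]
opening: 46.8
grip_force: 0.0
```

View pics/g6.png

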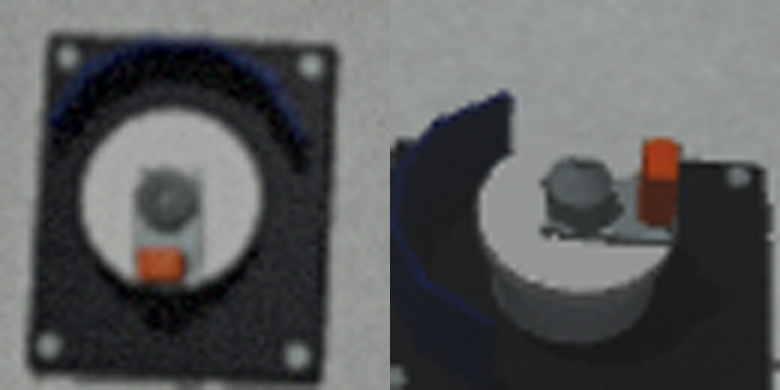

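```bash
python3 - <<'E'
from h import *
def c(n,u,v,U,V,z): return atz(n,(u+.5)/6-.5+U,(v+.5)/6-.5+V,z)[:2].round(1)
print("tab top",c("top",161,264,190,190,101),c("side",661-390,159,255,195,101))
print("tip L side",c("side",543-390,231,255,195,67))
print("expected tab",np.array([555.4,203])-30*np.array([.9983,-.0576]))
E
```

```text
tab top [524.4 202.1] [525.4 207. ]
tip L side [569.1 216.8]
expected tab [525.451 204.728]
```

```bash
python3 -c "
from bench import env
print(env.hand_in())"
```

```text
the job is handed in; nothing more can be done
None
```

The clip is fitted: it is home around the neck under the head and released, and I handed the job in at about 18.5 s. The largest push I measured was about 18 N, the last camera check put the tab within about 1 mm of its home position along the slide and 2–3 mm sideways, and the hand-in gave no verdict.

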